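Fit the inspection cover tile flush in the bath ledge

TASK

Close the inspection opening in the raised tiled panel: pick the loose tile that fits it (the longer of the two), lay it right way up in the opening so that it rests proud on the four catches, and let go of it. Then press it down gently, over its corners too, until every corner is fully home, level and flush with the tiles around it. Porcelain cracks: never push on it with more than about 50 N; and leave the shorter tile, the candle and the soap dish where they are.

Things in the scene. Friction and masses are not known exactly. Their poses are not given: they have to be found in the camera images.
- cover: The cover tile that fits: slate-blue porcelain bonded on a steel backing tray, 150 (own x) x 64 (own y) x 24 mm thick (z), about 0.5 kg. The upper 20 mm is porcelain at full size; the lowest 4 mm is the tray, 144 x 58 mm. Lies flat on the worktop, blue face up. Origin: centre of the underside. It may go in either way round (half turn).
- offcut: A tile of the same make but too short, 100 (own x) x 64 (own y) x 24 mm; leave it alone. Origin: centre of the underside.
- hatch: Fixed raised panel tiled in slate blue, 270 (own x) x 200 (own y) x 38 mm high, with a rectangular opening in the middle, 156 (own x) x 70 (own y) mm and 24 mm deep (3 mm gap all round the cover). Origin: centre of the underside, on the worktop.
- opening (a point): Centre of the opening, level with the panel's top; axes as the hatch's. On its floor stand four grey round catches, 18 mm across, at own x = +-55, y = +-20 mm, unevenly 10 to 13 mm high. Each slides down stiffly under about 4 N and stays where pushed; fully down it is level with the floor and the cover on it is flush.
- corner0 (a point): Corner of the cover's top face at its own x = -75 mm, y = -32 mm (24 mm above its underside).
- corner1 (a point): Corner of the cover's top face at its own x = -75 mm, y = 32 mm (24 mm above its underside).
- corner2 (a point): Corner of the cover's top face at its own x = 75 mm, y = -32 mm (24 mm above its underside).
- corner3 (a point): Corner of the cover's top face at its own x = 75 mm, y = 32 mm (24 mm above its underside).
- candle: Candle in a glass, 76 mm across, 87 mm high; leave it alone. Origin: centre of the underside.
- soapdish: Round grey soap dish, 120 mm across, with a bar of soap, 41 mm high in all; leave it alone. Origin: centre of the underside.

How it is judged:
On the way:
1. the cover lies right way up in the opening, let go, still resting proud on the catches (some corner more than 3 mm above the panel's top) (horizontal distance between cover and opening below 0.008 m and angle between cover's own z axis and vertical below 0.2 rad and z of cover in the frame of opening below -0.004 m and contact force between cover and the fingers below 0.2 N and z of any of corner0, corner1, corner2, corner3 in the frame of opening above 0.003 m), for 0.2 s.
At the end, for the whole second after the job is handed in: The cover lies at rest, blue face up, in the opening (centre within 6 mm, along it within 0.1 rad), with each of its four top corners no more than 2 mm above (3 mm below) the panel's top (horizontal distance between cover and opening below 0.006 m and angle between the x axis of cover and the x axis of hatch, either way round below 0.1 rad and angle between cover's own z axis and vertical below 0.04 rad and z of corner0 in the frame of opening between -0.003 and 0.002 m and z of corner1 in the frame of opening between -0.003 and 0.002 m and z of corner2 in the frame of opening between -0.003 and 0.002 m and z of corner3 in the frame of opening between -0.003 and 0.002 m and linear speed of cover below 0.01 m/s); the robot touches nothing.
It fails at once if the cover is pushed against the panel or its catches with more than 60 N (contact force between cover and hatch above 60 N).
It fails at once if the shorter tile is moved more than 30 mm (distance of offcut from where it was at the start of the episode above 0.03 m).
It fails at once if the candle is moved more than 30 mm (distance of candle from where it was at the start of the episode above 0.03 m).
It fails at once if the soap dish is moved more than 30 mm (distance of soapdish from where it was at the start of the episode above 0.03 m).
It also fails if it takes over 64 s, if anything falls off the work surface, if the arm or the gripper's body presses on something with over 40 N, if the wrist force passes 120 N, or if a joint passes its speed limit or range.

ROBOT

A 7-joint arm with a two-finger parallel gripper is mounted at the origin on the work surface. World frame = base frame: x ahead of the robot, y to its left, z up, the work surface at z = 0. Lengths are in m, angles in rad, forces in N, time in s.
With the tool pointing down it reaches from about 0.425 to 0.925 m from the base axis. Payload 6.8 kg.
Tool frame: the origin (TCP) lies midway between the tips of the shut fingers; the grasp point (between the pads) lies 19 mm behind it (bot.pinch_z is the distance from the TCP to the grasp point, in m); z points along the fingers, y is the line along which they close (so a half turn about z gives the same grasp; the last joint's range is limited). The gripper opens to 85 mm and grips with 20 to 120 N. Pads are 22 mm wide; open, the fingers measure 114 mm over their backs; the gripper's body (76 mm by 85 mm) begins 54 mm behind the grasp point. The pads swing forward as they close: fully open they stand 13 mm farther back than shut.
Start: joints at [1.172, 0.477, 0.022, 1.555, -0.011, 1.109, -0.083], TCP at [0.194, -0.647, 0.231] pointing down, gripper open.
Joint ranges: [-2.96, 2.96], [-0.34, 2.1], [-1.41, 1.46], [0.24, 2.44], [-1.37, 4.51], [0.17, 1.92], [-2.96, 2.96]. Speed limits (rad/s): [2.39, 2.39, 3.14, 3.14, 3.14, 3.14, 3.14].

INTERFACE

Orientations are given as a unit quaternion [w, x, y, z].
In Python, from station import bot, imaging gives the robot as it stands. The module is installed in compiled form; this text tells all that it offers.
- The arm moves only by the tool carry_out, never from a script. Its argument "targets" is a list of rows, each a list of 5 numbers: the shift along the tool's x, y, z in cm, then the turn about the tool's z in degrees, then the opening, from -1 (shut) to 1 (fully open). In form: [[x, y, z, yaw, gripper], ...]. A call has 1 to 12 rows; each row shifts and turns the commanded pose from where the row before left it, along the tool's axes as they then stand; what a row does not reach is not made up. A row lasts 1/10 s, in which the tool goes at most 50 mm and 8.59 degrees, less where a joint would pass 70% of its speed; a pose out of reach is approached as far as the arm can. A call is refused whole if a number of a shift passes 5 or a number of a turn 8.59, either way. A call with a gripper value outside its range is refused whole. The fingers move at their own pace and stop on an object; "force" is the grip in N (left out, the last holds). Time passes only in rows, so rows that do not move let the fingers close. It gives the time, the measured TCP pose, the force, the opening and the grip force at its end, in the units of the state.
- bot.get_obs(): the state, without advancing time (a new reading comes with each control period).
- imaging.read_camera(name): name is "scene" or "top"; returns the picture (480x640x3 uint8, red, green, blue); there is no depth.
- imaging.calibration(name): a dict with "fx", "fy", "cx", "cy" (pixels), "extrinsics" (4x4, takes a point from world to camera coordinates). Camera axes: x right, y up, looking along -z (the intrinsics and any distortion apply to the point x, -y, -z); pixel columns grow to the right and rows downward; lengths in m; the calibration is good to about 2 mm. A picture is of the moment at which its call begins. calibration takes no time and is no camera call.
- bot.hand_in(): hands the job in; it is judged then, once.
The state is a dict: "t": time; "q": joint angles; "joint_vel": joint speeds; "joint_torque": joint torques, N m; "eef_pos": TCP position; "tool_rot": TCP orientation; "contact_force": force on the tool from outside, world axes, zero at the start; "torque": the same for the moment, N m; "gripper_width": opening from 0.0 (shut) to 1.0 (fully open); "grasp_force": force on a finger pad.
Only numpy, scipy, OpenCV 4.12 (cv2) and the standard library are available. Lean on these libraries where they do the work, as an engineer would, in place of code of your own. Each camera call takes 0.05 s, during which the arm holds its last target. There are 200 camera calls.

## Working session

There is one attempt and no reset: what is moved stays moved. The work goes in short steps, Python scripts to look and compute and a tool call to move; the robot and the scene stay as the last step left them, time stands still between calls to the robot, and variables do not carry over. Pictures are saved under pics/ and viewed, at most 10 in all, crops included, and the job is handed in when it is done.

Besides the shell and the picture viewer there is one more tool, called after ">>>" as name(argument=value, ...) on one line, values as JSON. carry_out: Moves the arm, as the interface text tells. Its arguments: {"type":"object","properties":{"targets":{"type":"array"},"force":{"type":"number"}},"required":["targets"]}

```bash
mkdir -p pics; python3 - <<'E'
from station import bot, imaging
import cv2
o=bot.get_obs(); print(o['t'],o['eef_pos'],o['tool_rot'],o['gripper_width'],bot.pinch_z)
for n in ['scene','top']:
    cv2.imwrite(f'pics/{n}0.png',cv2.cvtColor(imaging.read_camera(n),cv2.COLOR_RGB2BGR)); print(imaging.calibration(n))
E
```

```text
0.0 [ 0.19333206 -0.64610083  0.2303065 ] [-8.95837821e-04  9.89446624e-01  1.44894902e-01 -2.07942327e-04] 0.9964153256617344 0.0187
{'fx': 619.8371748961981, 'fy': 619.8371748961981, 'cx': 313.11090853853125, 'cy': 246.83862235197685, 'extrinsics': array([[ 0.35536882,  0.93464161, -0.01257247, -0.2159183 ],
       [-0.65012468,  0.25680944,  0.71511315,  0.28811999],
       [ 0.67160323, -0.24595524,  0.69889565, -1.95754324],
       [ 0.        ,  0.        ,  0.        ,  1.        ]])}
{'fx': 608.0149033051521, 'fy': 608.0149033051521, 'cx': 312.17343489084044, 'cy': 237.836697669885, 'extrinsics': array([[ 0.08105743, -0.99669335,  0.00566221, -0.01868576],
       [ 0.97183417,  0.08029443,  0.22156521, -0.55200906],
       [-0.22128721, -0.01245678,  0.97512912, -1.39764451],
       [ 0.        ,  0.        ,  0.        ,  1.        ]])}
```

View pics/top0.png

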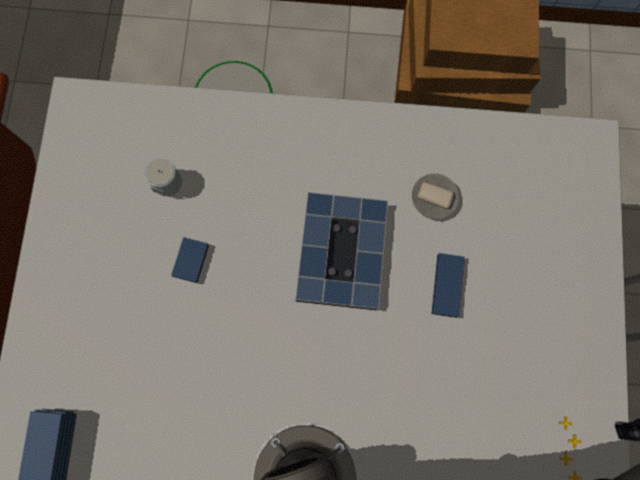

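View pics/scene0.png

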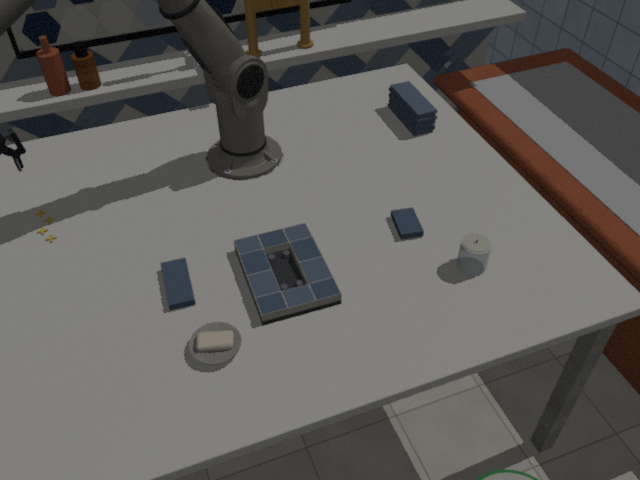

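The top view shows the cover at about (449,285), the panel at (343,250) with its opening at (342,250), the offcut at (190,260), the soap dish at (437,197) and the candle at (161,175). The scene view has the cover at (178,283) and the panel at (286,271).

```bash
cat > h.py <<'E'
from station import bot, imaging
import cv2, numpy as np
def ray(n,uv,z):
    c=imaging.calibration(n);E=c['extrinsics'];R,t=E[:3,:3],E[:3,3]
    uv=np.atleast_2d(uv).astype(float)
    d=np.c_[(uv[:,0]-c['cx'])/c['fx'],-(uv[:,1]-c['cy'])/c['fy'],-np.ones(len(uv))]@R
    o=-R.T@t
    return (o+d*((z-o[2])/d[:,2])[:,None])[:,:2]
def rect(n,img,win,z,lo,dark=False):
    x0,x1,y0,y1=win
    hsv=cv2.cvtColor(img,cv2.COLOR_RGB2HSV)[y0:y1,x0:x1]
    m=((hsv[...,1]>70)&(hsv[...,2]>lo)).astype(np.uint8)
    m=cv2.morphologyEx(m,cv2.MORPH_CLOSE,np.ones((5,5)))
    cs=cv2.findContours(m,cv2.RETR_EXTERNAL,cv2.CHAIN_APPROX_NONE)[0]
    c=max(cs,key=cv2.contourArea)[:,0]+[x0,y0]
    P=ray(n,c,z); r=cv2.minAreaRect((P*1000).astype(np.float32))
    b=cv2.boxPoints(r)/1000; e=b[1]-b[0];f=b[2]-b[1]
    l=e if np.linalg.norm(e)>np.linalg.norm(f) else f
    return np.round(np.array(r[0])/1000,4),np.round(sorted(r[1]),1),round(float(np.degrees(np.arctan2(l[1],l[0]))%180),2)
E
python3 - <<'E'
from h import *
for n,wc,wh in [('top',(420,480,240,330),(285,400,180,320)),('scene',(150,205,250,315),(225,350,215,325))]:
    img=imaging.read_camera(n)
    hsv=cv2.cvtColor(img,cv2.COLOR_RGB2HSV)
    for w,z in ((wc,.024),(wh,.038)):
        for lo in (40,60,75,90):
            try: print(n,z,lo,rect(n,img,w,z,lo))
            except Exception as e: print(n,z,lo,'none')
    c=(449,285) if n=='top' else (178,280)
    print(hsv[c[1]-38:c[1]+38:3,c[0]].tolist()); print(hsv[c[1],c[0]-24:c[0]+26:2].tolist())
print(ray('top',[[437,197]],.03))
E
```

```text
top 0.024 40 (array([ 0.4717, -0.3108]), array([ 64. , 147.7]), 176.31)
top 0.024 60 (array([ 0.4717, -0.3108]), array([ 64. , 147.7]), 176.31)
top 0.024 75 (array([ 0.4724, -0.3121]), array([ 61.5, 145.9]), 176.43)
top 0.024 90 none
top 0.038 40 (array([ 0.5356, -0.048 ]), array([193.2, 263.6]), 178.29)
top 0.038 60 (array([ 0.5356, -0.048 ]), array([193.2, 263.6]), 178.29)
top 0.038 75 (array([ 0.5356, -0.048 ]), array([193.2, 263.6]), 178.29)
top 0.038 90 (array([ 0.5733, -0.1165]), array([56.8, 70.1]), 177.43)
[[11, 14, 149], [18, 21, 147], [13, 15, 150], [111, 113, 79], [105, 109, 75], [106, 108, 80], [107, 92, 78], [108, 117, 76], [108, 108, 78], [106, 104, 83], [104, 117, 70], [107, 90, 82], [104, 129, 79], [108, 87, 76], [106, 100, 79], [110, 110, 81], [105, 104, 81], [109, 105, 78], [109, 101, 78], [108, 111, 78], [106, 108, 80], [106, 105, 75], [109, 112, 80], [98, 16, 62], [15, 20, 154], [17, 16, 145]]
[[15, 14, 148], [13, 12, 148], [21, 12, 147], [34, 12, 146], [9, 13, 134], [108, 102, 60], [109, 104, 83], [106, 105, 78], [105, 108, 78], [111, 94, 84], [104, 106, 72], [11
[... 776 characters left out ...]
0], [106, 75, 78], [106, 73, 77], [106, 78, 75], [108, 75, 75], [108, 79, 77], [108, 75, 75], [109, 72, 78], [108, 77, 76], [106, 79, 77], [106, 76, 77], [106, 77, 76], [106, 78, 78], [106, 74, 76], [106, 75, 78], [106, 73, 80], [107, 78, 46], [150, 5, 56], [23, 8, 128], [24, 10, 130], [25, 12, 129]]
[[23, 8, 129], [23, 8, 128], [30, 10, 79], [20, 10, 77], [24, 17, 77], [106, 65, 74], [105, 78, 78], [107, 85, 75], [108, 79, 77], [107, 70, 73], [108, 77, 80], [106, 84, 73], [106, 84, 76], [107, 77, 76], [108, 85, 78], [105, 65, 79], [105, 72, 78], [104, 70, 77], [102, 13, 102], [24, 10, 129], [24, 10, 128], [20, 12, 130], [12, 10, 129], [15, 8, 128], [18, 10, 128]]
[[ 0.68876525 -0.27511664]]
```

```bash
cat >> h.py <<'E'
def line(S,lev):  # subpixel first rising crossing of lev per row
    out=[]
    for i,r in enumerate(S):
        k=np.where((r[:-1]<lev)&(r[1:]>=lev))[0]
        if len(k): out.append((k[0]+(lev-r[k[0]])/(r[k[0]+1]-r[k[0]]),i))
    return np.array(out)
def opening(n,img,seed,z=.038):
    # dark non-blue region around seed -> rectangle on the panel top
    b=cv2.GaussianBlur(img,(3,3),0).astype(float); v=b[...,2]  # blue channel
    m=(v<58).astype(np.uint8); m=cv2.morphologyEx(m,cv2.MORPH_CLOSE,np.ones((13,13)))
    m=cv2.morphologyEx(m,cv2.MORPH_OPEN,np.ones((9,9)))
    _,L=cv2.connectedComponents(m); c=cv2.findContours((L==L[seed[1],seed[0]]).astype(np.uint8),cv2.RETR_EXTERNAL,cv2.CHAIN_APPROX_NONE)[0][0][:,0]
    r=cv2.minAreaRect((ray(n,c,z)*1000).astype(np.float32)); return r,c.min(0),c.max(0)
E
python3 - <<'E'
from h import *
a=imaging.read_camera('top'); s=imaging.read_camera('scene')
print(a[250,300:390:2,2].tolist()); print(a[200:300:2,342,2].tolist())
print(opening('top',a,(342,250)))
big=np.hstack([cv2.resize(a[180:320,285:400],None,fx=3.4,fy=3.4,interpolation=cv2.INTER_NEAREST),cv2.resize(s[210:350,225:350],None,fx=3.2,fy=3.4,interpolation=cv2.INTER_NEAREST)])
print(big.shape); cv2.imwrite('pics/c1.png',big[...,::-1])
E
```

```text
[131, 82, 81, 81, 81, 86, 83, 76, 86, 78, 81, 79, 80, 83, 41, 21, 21, 29, 35, 43, 33, 41, 39, 36, 46, 32, 32, 39, 69, 108, 98, 95, 91, 92, 91, 90, 80, 83, 93, 93, 87, 98, 72, 75, 75]
[82, 88, 87, 88, 88, 88, 98, 87, 89, 61, 29, 38, 39, 30, 32, 30, 33, 36, 40, 33, 40, 39, 39, 32, 38, 41, 32, 38, 35, 42, 35, 36, 28, 40, 43, 41, 32, 32, 37, 42, 53, 83, 76, 81, 78, 85, 86, 82, 72, 79]
(((535.17431640625, -47.11014175415039), (67.38236999511719, 153.61720275878906), 88.42076873779297), array([326, 219], dtype=int32), array([357, 280], dtype=int32))
(476, 791, 3)
```

View pics/c1.png

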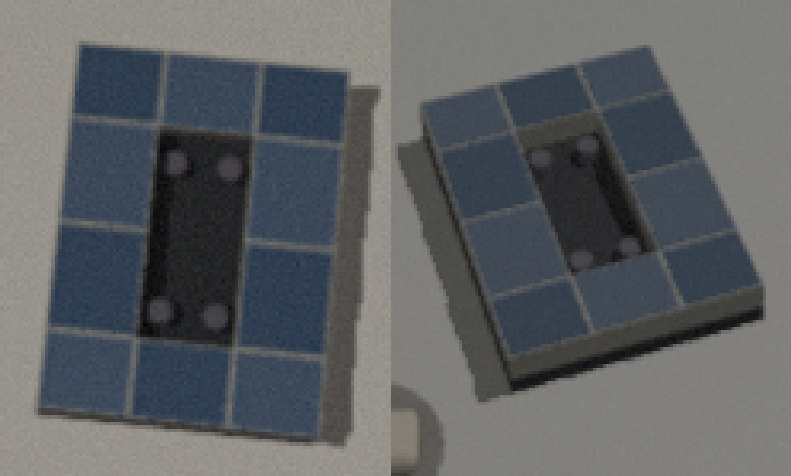

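The left crop shows the panel from above: the opening spans (158,130) to (240,345) in crop pixels, with a catch near each corner. The right crop is the oblique view of the same, with the opening empty. Next I turn the tool and go above the cover.

>>> carry_out(targets=[[0,0,0,6.8,1],[0,0,0,6.8,1],[0,0,0,6.8,1],[2.85,-3.91,0,0,1],[2.85,-3.91,0,0,1],[2.85,-3.91,0,0,1],[2.85,-3.91,0,0,1],[2.85,-3.91,0,0,1],[2.85,-3.91,0,0,1],[2.85,-3.91,0,0,1],[2.85,-3.91,0,0,1],[2.85,-3.91,0,0,1]], force=30)

```text
t: 1.5
eef_pos: [0.4734, -0.3107, 0.2316]
tool_rot: [0.0, 0.999, -0.033, 0.0]
contact_force: [0.4, -1.3, 0.0]
gripper_width: 0.996
grasp_force: 0.0
```

>>> carry_out(targets=[[0,0,0,0,1],[0,0,0,0,1],[0,0,0,0,1]])

```text
t: 1.8
eef_pos: [0.4716, -0.3134, 0.2312]
tool_rot: [0.0, 0.999, -0.033, -0.0]
contact_force: [0.6, 0.4, 0.9]
gripper_width: 0.999
grasp_force: 0.0
```

```bash
cat >> h.py <<'E'
def to(x,y,deg):
    o=bot.get_obs(); w,a,b,c=o['tool_rot']; p=o['eef_pos']
    from scipy.spatial.transform import Rotation as R
    M=R.from_quat([a,b,c,w]).as_matrix(); yaw=np.degrees(np.arctan2(M[1,0],M[0,0]))
    d=np.array([x-p[0],y-p[1],0])
    print('t',round(o['t'],2),'p',p.round(4),'yaw',yaw.round(2),'tilt',M[:2,2].round(4),'shift cm (before turn)',(M.T@d*100)[:2].round(2),'turn',round(yaw-deg,2),'F',np.round(o['contact_force'],1),'M',np.round(o['torque'],2),'w',round(o['gripper_width'],3),'g',np.round(o['grasp_force'],1))
E
python3 -c "
from h import *
to(.4717,-.3108,-3.7)"
```

```text
t 1.8 p [ 0.4716 -0.3134  0.2312] yaw -3.83 tilt [-0.0006 -0.0005] shift cm (before turn) [-0.01 -0.26] turn -0.13 F [0.6 0.4 0.9] M [-0.01  0.   -0.  ] w 0.999 g 0.0
```

>>> carry_out(targets=[[0,-0.26,4,0,1],[0,0,4,0,1],[0,0,4,0,1],[0,0,4,0,1],[0,0,3,0,1],[0,0,1.5,0,1],[0,0,1,0,1],[0,0,0.7,0,1],[0,0,0.2,0,1],[0,0,0,0,1],[0,0,0,0,1]])

```text
t: 2.9
eef_pos: [0.4733, -0.31, 0.0083]
tool_rot: [0.0, 0.999, -0.033, 0.001]
contact_force: [0.2, 0.2, -0.2]
gripper_width: 1.001
grasp_force: 0.0
```

>>> carry_out(targets=[[0,0,0,0,0.4],[0,0,0,0,0.2],[0,0,0,0,0],[0,0,0,0,0],[0,0,0,0,0],[0,0,0,0,0],[0,0,0,0,0],[0,0,0,0,0]], force=40)

```text
t: 3.7
eef_pos: [0.4732, -0.3103, 0.0084]
tool_rot: [0.001, 0.999, -0.033, 0.001]
contact_force: [-1.4, -0.8, 5.5]
gripper_width: 0.733
grasp_force: 43.4
```

```bash
python3 -c "
from h import *
to(.4717,-.3108,-3.7)
i=imaging.read_camera('scene'); cv2.imwrite('pics/g.png',cv2.resize(i[190:340,90:290],None,fx=3,fy=3)[...,::-1])"
```

```text
t 3.7 p [ 0.4732 -0.3103  0.0084] yaw -3.75 tilt [ 0.0013 -0.0012] shift cm (before turn) [-0.14  0.06] turn -0.05 F [-1.4 -0.8  5.5] M [-0.06  0.31 -0.  ] w 0.733 g 43.4
```

View pics/g.png

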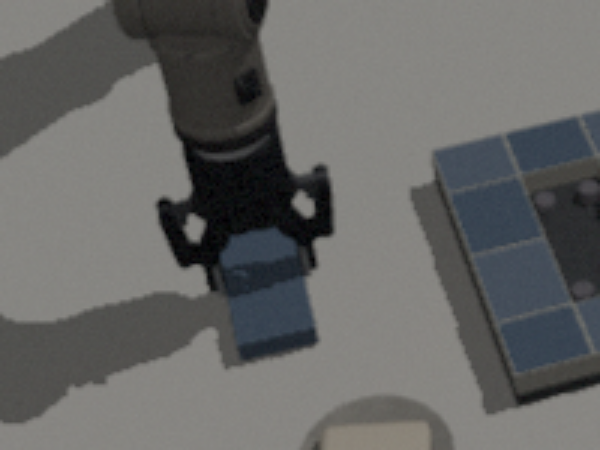

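The fingers straddle the cover mid-length, at about (265,275) in the crop, and the cover is held. Lifting.

>>> carry_out(targets=[[0,0,-0.5,0,0],[0,0,-1,0,0],[0,0,-2,0,0],[0,0,-3,0,0],[0,0,-3,0,0],[0,0,-1,0,0],[0,0,0,0,0],[0,0,0,0,0]])

```text
t: 4.55
eef_pos: [0.4717, -0.3091, 0.1112]
tool_rot: [-0.0, 0.999, -0.033, -0.001]
contact_force: [-0.3, 0.4, -5.9]
gripper_width: 0.73
grasp_force: 46.9
```

```bash
python3 -c "
from h import *
to(.5352,-.0471,-1.6)"
```

```text
t 4.55 p [ 0.4717 -0.3091  0.1112] yaw -3.74 tilt [-0.0017  0.0009] shift cm (before turn) [  4.63 -26.56] turn -2.14 F [-0.3  0.4 -5.9] M [ 0.06 -0.06  0.03] w 0.73 g 46.9
```

>>> carry_out(targets=[[0.3,-1.6,0,-2.1,0],[0.6,-3.2,0,0,0],[0.6,-3.2,0,0,0],[0.6,-3.2,0,0,0],[0.6,-3.2,0,0,0],[0.6,-3.2,0,0,0],[0.6,-3.2,0,0,0],[0.6,-3.2,0,0,0],[0.5,-2.5,0,0,0],[0,0,0,0,0],[0,0,0,0,0]])

```text
t: 5.65
eef_pos: [0.5297, -0.0449, 0.111]
tool_rot: [-0.0, 1.0, -0.013, -0.001]
contact_force: [-0.8, 0.3, -5.0]
gripper_width: 0.735
grasp_force: 46.9
```

>>> carry_out(targets=[[0,0,1.5,0,0],[0,0,1,0,0],[0,0,0.5,0,0],[0,0,0,0,0],[0,0,0,0,0],[0,0,0,0,0]])

```text
t: 6.25
eef_pos: [0.5312, -0.0465, 0.0828]
tool_rot: [-0.0, 1.0, -0.014, 0.0]
contact_force: [0.5, -0.1, -5.6]
gripper_width: 0.732
grasp_force: 46.8
```

```bash
python3 -c "
from h import *
to(.5352,-.0471,-1.6)
i=imaging.read_camera('scene');j=imaging.read_camera('top');to(.5352,-.0471,-1.6)
cv2.imwrite('pics/p1.png',np.hstack([cv2.resize(j[180:330,285:400],None,fx=3,fy=3),cv2.resize(i[200:350,210:350],None,fx=3,fy=3)])[...,::-1])"
```

```text
t 6.25 p [ 0.5312 -0.0465  0.0828] yaw -1.65 tilt [ 0.0009 -0.    ] shift cm (before turn) [0.4  0.05] turn -0.05 F [ 0.5 -0.1 -5.6] M [ 0.04 -0.01 -0.02] w 0.732 g 46.8
t 6.35 p [ 0.5311 -0.0464  0.0828] yaw -1.64 tilt [ 0.001 -0.   ] shift cm (before turn) [0.41 0.06] turn -0.04 F [ 0.  -0.3 -6. ] M [-0.01 -0.03 -0.03] w 0.736 g 46.8
```

View pics/p1.png

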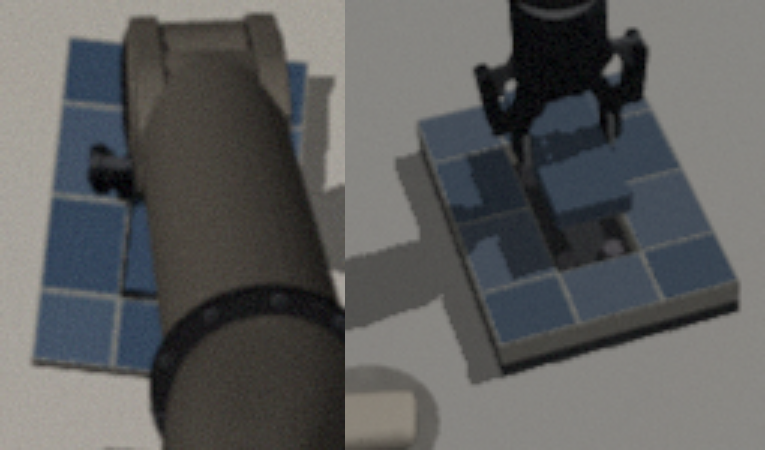

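The top view is occluded by the arm. The scene crop shows the cover about 35 mm above the panel, its front end at (590,205), still short of the opening's far end in x. I shift +5.5 mm in x and go lower.

>>> carry_out(targets=[[0.55,0,0,0,0],[0,0,1,0,0],[0,0,1,0,0],[0,0,0.8,0,0],[0,0,0,0,0],[0,0,0,0,0],[0,0,0,0,0]])

```text
t: 7.05
eef_pos: [0.5365, -0.0464, 0.0545]
tool_rot: [-0.0, 1.0, -0.014, 0.0]
contact_force: [0.1, 0.1, -5.3]
gripper_width: 0.736
grasp_force: 46.8
```

```bash
python3 -c "
from h import *
to(.5367,-.0466,-1.6)
i=np.mean([imaging.read_camera('scene') for _ in range(6)],0).astype(np.uint8)
np.save('s.npy',i)
cv2.imwrite('pics/p2.png',cv2.resize(i[215:325,225:350],None,fx=5,fy=5,interpolation=cv2.INTER_CUBIC)[...,::-1])"
```

```text
t 7.05 p [ 0.5365 -0.0464  0.0545] yaw -1.64 tilt [0.0005 0.    ] shift cm (before turn) [0.02 0.02] turn -0.04 F [ 0.1  0.1 -5.3] M [-0.06  0.01 -0.02] w 0.736 g 46.8
```

View pics/p2.png

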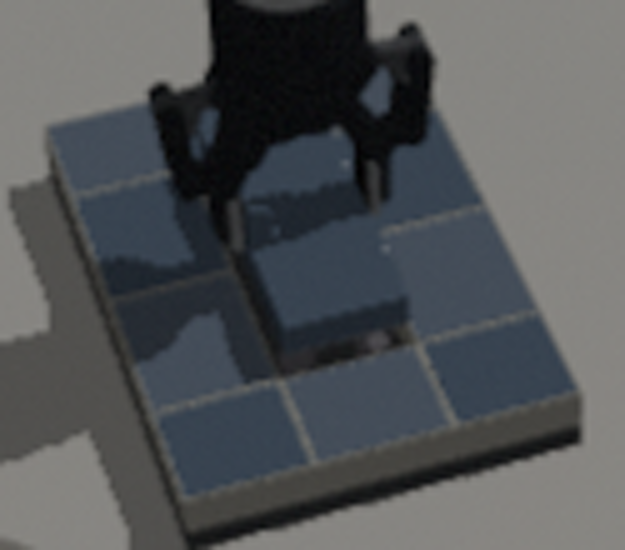

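The crop shows the cover just above the opening. Its front top corners are at (287,330) and (407,297), and the opening's front corners are at (277,380) and (418,345).

```bash
python3 -c "
from h import *
f=lambda l:np.array(l)/5-.4+[225,215]
A=ray('scene',f([[287,330],[407,297]]),.0701);B=ray('scene',f([[277,380],[418,345]]),.038)
C=ray('scene',f([[186,495],[582,392],[48,130]]),.038)
print(A,B,(B-A)*1000,(B-A).mean(0)*1000,np.linalg.norm(A[1]-A[0]),np.linalg.norm(B[1]-B[0]));print(C)
a=np.radians(-1.6);u=np.array([np.cos(a),np.sin(a)]);v=np.array([-u[1],u[0]])
O=np.array([.5352,-.0471]);print('pred opening',O+.078*u-.035*v,O+.078*u+.035*v,'hatch',O+.135*u-.1*v,O+.135*u+.1*v,O-.135*u-.1*v)"
```

```text
[[ 0.61238308 -0.08022649]
 [ 0.61314983 -0.01948432]] [[ 0.61317268 -0.08721312]
 [ 0.6167497  -0.01579646]] [[ 0.78960069 -6.98662324]
 [ 3.59986972  3.68785642]] [ 2.19473521 -1.64938341] 0.06074701080553951 0.07150617545800007
[[ 0.66558851 -0.14971548]
 [ 0.67416286  0.04691631]
 [ 0.40327585 -0.14314039]]
pred opening [ 0.61219233 -0.08426424] [ 0.61414685 -0.01429153] hatch [ 0.6673552  -0.15083043] [0.67293953 0.04909159] [ 0.39746047 -0.14329159]
```

>>> carry_out(targets=[[-0.05,0.08,0,0,0],[0,0,0.5,0,0],[0,0,0.4,0,0],[0,0,0.2,0,0],[0,0,0.1,0,0],[0,0,0.1,0,0],[0,0,0,0,0],[0,0,0,0,0]])

```text
t: 8.15
eef_pos: [0.5358, -0.0473, 0.0414]
tool_rot: [0.0, 1.0, -0.014, 0.0]
contact_force: [0.2, 0.4, -5.8]
gripper_width: 0.73
grasp_force: 46.9
```

```bash
python3 -c "
from h import *
to(.5362,-.0474,-1.6)"
```

```text
t 8.15 p [ 0.5358 -0.0473  0.0414] yaw -1.64 tilt [ 0.0002 -0.    ] shift cm (before turn) [0.04 0.01] turn -0.04 F [ 0.2  0.4 -5.8] M [-0.   -0.02 -0.04] w 0.73 g 46.9
```

>>> carry_out(targets=[[0,0,0.1,0,0],[0,0,0.1,0,0],[0,0,0.1,0,0],[0,0,0,0,0]])

```text
t: 8.55
eef_pos: [0.5356, -0.0473, 0.0382]
tool_rot: [0.0, 1.0, -0.014, -0.0]
contact_force: [-0.9, 0.1, -6.1]
gripper_width: 0.733
grasp_force: 46.9
```

>>> carry_out(targets=[[0,0,0.1,0,0],[0,0,0.1,0,0],[0,0,0,0,0]])

```text
t: 8.85
eef_pos: [0.5356, -0.0473, 0.0361]
tool_rot: [0.0, 1.0, -0.014, -0.0]
contact_force: [-1.0, -0.1, -5.6]
gripper_width: 0.735
grasp_force: 46.9
```

>>> carry_out(targets=[[0,0,0.1,0,0],[0,0,0,0,0]])

```text
t: 9.05
eef_pos: [0.5356, -0.0473, 0.0352]
tool_rot: [0.0, 1.0, -0.014, -0.0]
contact_force: [-0.1, 0.4, -6.0]
gripper_width: 0.734
grasp_force: 46.9
```

>>> carry_out(targets=[[0,0,0.1,0,0],[0,0,0,0,0]])

```text
t: 9.25
eef_pos: [0.5359, -0.0473, 0.0344]
tool_rot: [0.0, 1.0, -0.014, 0.0]
contact_force: [0.4, 0.1, -3.7]
gripper_width: 0.735
grasp_force: 47.1
```

First contact with a catch. I let go of the cover here.

>>> carry_out(targets=[[0,0,0,0,0.6],[0,0,0,0,0.8],[0,0,0,0,0.9],[0,0,0,0,0.9],[0,0,0,0,0.9]])

```text
t: 9.75
eef_pos: [0.5359, -0.0473, 0.0345]
tool_rot: [0.0, 1.0, -0.014, 0.0]
contact_force: [-1.0, 0.3, 0.6]
gripper_width: 0.951
grasp_force: 0.0
```

>>> carry_out(targets=[[0,0,-1,0,0.9],[0,0,-3,0,0.9],[0,0,-4,0,0.9],[-4,0,-4,0,0],[-4.5,0,0,0,-1],[-4.5,0,0,0,-1],[0,-4.5,0,0,-1],[0,-4.5,0,0,-1],[0,-4.5,0,0,-1],[0,-4.5,0,0,-1],[0,0,0,0,-1],[0,0,0,0,-1]])

```text
t: 10.95
eef_pos: [0.4155, 0.137, 0.1501]
tool_rot: [-0.0, 1.0, -0.013, 0.0]
contact_force: [0.2, -0.9, 0.8]
gripper_width: 0.005
grasp_force: 0.0
```

```bash
python3 -c "
from h import *
j=np.mean([imaging.read_camera('top') for _ in range(4)],0).astype(np.uint8);i=imaging.read_camera('scene');to(.5352,-.0471,-1.6)
cv2.imwrite('pics/p3.png',np.hstack([cv2.resize(j[180:330,285:400],None,fx=3,fy=3),cv2.resize(i[200:350,210:350],None,fx=3,fy=3)])[...,::-1])"
```

```text
t 11.2 p [0.4156 0.1347 0.1497] yaw -1.78 tilt [-0.0001 -0.0006] shift cm (before turn) [12.52 17.8 ] turn -0.18 F [-0.4 -0.4 -0.5] M [ 0.03 -0.02 -0.05] w -0.0 g 0.0
```

View pics/p3.png

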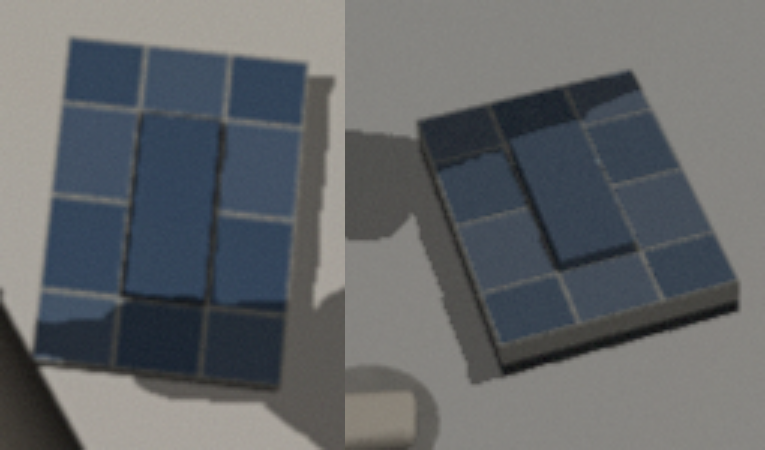

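The cover sits in the opening, resting proud and let go, with a dark gap visible on all sides in the top crop. Now to the centre with the fingers shut, to press.

>>> carry_out(targets=[[2.5,3.56,0,0,-1],[2.5,3.56,0,0,-1],[2.5,3.56,0,0,-1],[2.5,3.56,0,0,-1],[2.5,3.56,0,0,-1],[0,0,4,0,-1],[0,0,3,0,-1],[0,0,1.5,0,-1],[0,0,0.6,0,-1],[0,0,0,0,-1],[0,0,0,0,-1]])

```text
t: 12.3
eef_pos: [0.5361, -0.0456, 0.0595]
tool_rot: [0.0, 1.0, -0.015, 0.001]
contact_force: [-1.1, 0.0, 0.5]
gripper_width: 0.004
grasp_force: 0.0
```

```bash
python3 -c "
from h import *
to(.5352,-.0471,-1.6)"
```

```text
t 12.3 p [ 0.5361 -0.0456  0.0595] yaw -1.67 tilt [ 0.0014 -0.0001] shift cm (before turn) [-0.08  0.15] turn -0.07 F [-1.1  0.   0.5] M [ 0.   -0.01 -0.03] w 0.004 g 0.0
```

>>> carry_out(targets=[[-0.1,0.15,0.3,0,-1],[0,0,0.2,0,-1],[0,0,0.2,0,-1],[0,0,0.2,0,-1],[0,0,0,0,-1]])

```text
t: 12.8
eef_pos: [0.5343, -0.0467, 0.0494]
tool_rot: [0.0, 1.0, -0.014, -0.0]
contact_force: [0.7, 0.3, 0.1]
gripper_width: -0.001
grasp_force: 0.0
```

>>> carry_out(targets=[[0,0,0.1,0,-1],[0,0,0.1,0,-1],[0,0,0.1,0,-1],[0,0,0,0,-1]])

```text
t: 13.2
eef_pos: [0.5342, -0.0465, 0.0472]
tool_rot: [-0.0, 1.0, -0.014, -0.0]
contact_force: [-2.1, 0.6, 6.7]
gripper_width: -0.002
grasp_force: 3.7
```

>>> carry_out(targets=[[0,0,0.1,0,-1],[0,0,0.1,0,-1],[0,0,0,0,-1]])

```text
t: 13.5
eef_pos: [0.5342, -0.0465, 0.0453]
tool_rot: [0.0, 1.0, -0.014, -0.0]
contact_force: [-3.9, 1.3, 7.5]
gripper_width: 0.003
grasp_force: 4.0
```

>>> carry_out(targets=[[0,0,0.1,0,-1],[0,0,0.1,0,-1],[0,0,0,0,-1]])

```text
t: 13.8
eef_pos: [0.5342, -0.0465, 0.0433]
tool_rot: [0.0, 1.0, -0.014, -0.0]
contact_force: [-3.9, 0.4, 9.2]
gripper_width: -0.003
grasp_force: 4.1
```

>>> carry_out(targets=[[0,0,0.1,0,-1],[0,0,0.1,0,-1],[0,0,0,0,-1]])

```text
t: 14.1
eef_pos: [0.5342, -0.0465, 0.0413]
tool_rot: [-0.0, 1.0, -0.014, -0.0]
contact_force: [-3.2, 0.8, 8.0]
gripper_width: -0.0
grasp_force: 4.1
```

>>> carry_out(targets=[[0,0,0.1,0,-1],[0,0,0,0,-1]])

```text
t: 14.3
eef_pos: [0.5342, -0.0465, 0.0403]
tool_rot: [0.0, 1.0, -0.014, -0.0]
contact_force: [-4.1, 0.3, 8.5]
gripper_width: -0.001
grasp_force: 4.1
```

>>> carry_out(targets=[[0,0,0.1,0,-1],[0,0,0,0,-1]])

```text
t: 14.5
eef_pos: [0.5342, -0.0465, 0.0393]
tool_rot: [-0.0, 1.0, -0.014, -0.0]
contact_force: [-2.6, -0.1, 8.5]
gripper_width: -0.001
grasp_force: 4.1
```

>>> carry_out(targets=[[0,0,0.05,0,-1],[0,0,0,0,-1]])

```text
t: 14.7
eef_pos: [0.5342, -0.0465, 0.0388]
tool_rot: [0.0, 1.0, -0.014, -0.0]
contact_force: [-3.1, 2.5, 8.9]
gripper_width: 0.003
grasp_force: 4.3
```

>>> carry_out(targets=[[0,0,0.05,0,-1],[0,0,0,0,-1]])

```text
t: 14.9
eef_pos: [0.5342, -0.0465, 0.0383]
tool_rot: [0.0, 1.0, -0.014, -0.0]
contact_force: [-4.0, 1.3, 9.2]
gripper_width: 0.003
grasp_force: 4.4
```

The centre is near flush, but at only about 8 N, so probably just some of the catches are carrying it. Next the corners, beginning with +x +y.

>>> carry_out(targets=[[0,0,-2.4,0,-1],[2.5,-0.9,0,0,-1],[2.5,-0.9,0,0,-1],[0,0,0,0,-1],[0,0,0.6,0,-1],[0,0,0.4,0,-1],[0,0,0,0,-1]])

```text
t: 15.6
eef_pos: [0.5832, -0.0307, 0.0505]
tool_rot: [0.0, 1.0, -0.015, -0.001]
contact_force: [0.1, -1.0, -0.7]
gripper_width: -0.0
grasp_force: 0.0
```

>>> carry_out(targets=[[0,0,0.2,0,-1],[0,0,0.2,0,-1],[0,0,0.2,0,-1],[0,0,0,0,-1]])

```text
t: 16.0
eef_pos: [0.5847, -0.0302, 0.0454]
tool_rot: [0.0, 1.0, -0.014, -0.0]
contact_force: [0.0, -0.4, 0.4]
gripper_width: -0.001
grasp_force: 0.0
```

>>> carry_out(targets=[[0,0,0.1,0,-1],[0,0,0.1,0,-1],[0,0,0.1,0,-1],[0,0,0.1,0,-1],[0,0,0,0,-1]])

```text
t: 16.5
eef_pos: [0.5848, -0.0302, 0.0415]
tool_rot: [0.0, 1.0, -0.014, -0.0]
contact_force: [-0.2, -0.2, 0.1]
gripper_width: -0.0
grasp_force: 0.0
```

>>> carry_out(targets=[[0,0,0.1,0,-1],[0,0,0.1,0,-1],[0,0,0,0,-1]])

```text
t: 16.8
eef_pos: [0.5848, -0.0302, 0.0395]
tool_rot: [0.0, 1.0, -0.014, -0.0]
contact_force: [0.1, 0.4, -0.0]
gripper_width: -0.002
grasp_force: 0.0
```

>>> carry_out(targets=[[0,0,0.1,0,-1],[0,0,0,0,-1]])

```text
t: 17.0
eef_pos: [0.5848, -0.0302, 0.0385]
tool_rot: [0.0, 1.0, -0.014, -0.0]
contact_force: [0.5, -0.2, -0.2]
gripper_width: 0.001
grasp_force: 0.0
```

>>> carry_out(targets=[[0,0,0.05,0,-1],[0,0,0,0,-1]])

```text
t: 17.2
eef_pos: [0.585, -0.0302, 0.0383]
tool_rot: [0.0, 1.0, -0.014, 0.0]
contact_force: [0.3, -0.2, -0.3]
gripper_width: 0.002
grasp_force: 0.5
```

>>> carry_out(targets=[[0,0,0.05,0,-1],[0,0,0,0,-1]])

```text
t: 17.4
eef_pos: [0.5849, -0.0302, 0.0382]
tool_rot: [0.0, 1.0, -0.014, 0.0]
contact_force: [-2.7, -0.1, 6.1]
gripper_width: -0.001
grasp_force: 2.9
```

>>> carry_out(targets=[[0,0,0.05,0,-1],[0,0,0,0,-1]])

```text
t: 17.6
eef_pos: [0.585, -0.0302, 0.0382]
tool_rot: [0.0, 1.0, -0.014, 0.0]
contact_force: [-3.7, 0.5, 9.7]
gripper_width: -0.002
grasp_force: 5.1
```

This corner is solidly home, with flush reading z≈0.0382. Next is +x −y.

>>> carry_out(targets=[[0,0,-2.5,0,-1],[0,1.8,0,0,-1],[0,1.8,0,0,-1],[0,0,0.8,0,-1],[0,0,0.4,0,-1],[0,0,0.2,0,-1],[0,0,0.2,0,-1],[0,0,0.2,0,-1],[0,0,0,0,-1]])

```text
t: 18.5
eef_pos: [0.5838, -0.0656, 0.0439]
tool_rot: [-0.0, 1.0, -0.014, -0.0]
contact_force: [-0.6, -0.5, 0.5]
gripper_width: -0.006
grasp_force: 0.0
```

>>> carry_out(targets=[[0,0,0.1,0,-1],[0,0,0.1,0,-1],[0,0,0.1,0,-1],[0,0,0.1,0,-1],[0,0,0.1,0,-1],[0,0,0,0,-1]])

```text
t: 19.1
eef_pos: [0.5838, -0.0662, 0.039]
tool_rot: [0.0, 1.0, -0.014, -0.0]
contact_force: [0.2, -0.4, -0.5]
gripper_width: -0.003
grasp_force: 0.0
```

>>> carry_out(targets=[[0,0,0.1,0,-1],[0,0,0,0,-1]])

```text
t: 19.3
eef_pos: [0.584, -0.0662, 0.0383]
tool_rot: [0.0, 1.0, -0.014, 0.0]
contact_force: [0.8, -0.0, 0.5]
gripper_width: 0.007
grasp_force: 0.3
```

>>> carry_out(targets=[[0,0,0.05,0,-1],[0,0,0.05,0,-1],[0,0,0,0,-1]])

```text
t: 19.6
eef_pos: [0.584, -0.0662, 0.0382]
tool_rot: [0.0, 1.0, -0.014, 0.0]
contact_force: [-3.4, 0.0, 9.5]
gripper_width: -0.003
grasp_force: 4.9
```

>>> carry_out(targets=[[0,0,-2.5,0,-1],[-2.5,0,0,0,-1],[-2.5,0,0,0,-1],[-2.5,0,0,0,-1],[-2.5,0,0,0,-1],[0,0,0,0,-1],[0,0,0.8,0,-1],[0,0,0.3,0,-1],[0,0,0.2,0,-1],[0,0,0,0,-1]])

```text
t: 20.6
eef_pos: [0.4842, -0.0632, 0.0486]
tool_rot: [-0.0, 1.0, -0.014, -0.0]
contact_force: [0.1, -0.3, 0.1]
gripper_width: -0.002
grasp_force: 0.0
```

>>> carry_out(targets=[[0,0,0.2,0,-1],[0,0,0.2,0,-1],[0,0,0.1,0,-1],[0,0,0.1,0,-1],[0,0,0,0,-1]])

```text
t: 21.1
eef_pos: [0.4838, -0.0633, 0.0431]
tool_rot: [0.0, 1.0, -0.014, -0.0]
contact_force: [0.3, 0.6, -0.1]
gripper_width: -0.002
grasp_force: 0.0
```

>>> carry_out(targets=[[0,0,0.1,0,-1],[0,0,0.1,0,-1],[0,0,0.1,0,-1],[0,0,0.1,0,-1],[0,0,0,0,-1]])

```text
t: 21.6
eef_pos: [0.4838, -0.0633, 0.039]
tool_rot: [0.0, 1.0, -0.014, -0.0]
contact_force: [-0.4, -0.0, 0.6]
gripper_width: -0.001
grasp_force: 0.0
```

>>> carry_out(targets=[[0,0,0.1,0,-1],[0,0,0,0,-1]])

```text
t: 21.8
eef_pos: [0.4839, -0.0633, 0.0382]
tool_rot: [0.0, 1.0, -0.014, 0.0]
contact_force: [0.1, 1.2, -0.2]
gripper_width: -0.001
grasp_force: 0.2
```

>>> carry_out(targets=[[0,0,0.05,0,-1],[0,0,0.05,0,-1],[0,0,0,0,-1]])

```text
t: 22.1
eef_pos: [0.484, -0.0633, 0.0381]
tool_rot: [0.0, 1.0, -0.014, 0.0]
contact_force: [-2.6, 0.2, 12.8]
gripper_width: -0.003
grasp_force: 6.7
```

>>> carry_out(targets=[[0,0,-2.5,0,-1],[0,-1.8,0,0,-1],[0,-1.8,0,0,-1],[0,0,0.8,0,-1],[0,0,0.5,0,-1],[0,0,0.4,0,-1],[0,0,0.2,0,-1],[0,0,0.1,0,-1],[0,0,0.1,0,-1],[0,0,0.1,0,-1],[0,0,0,0,-1]])

```text
t: 23.2
eef_pos: [0.485, -0.0274, 0.0401]
tool_rot: [0.0, 1.0, -0.014, 0.0]
contact_force: [0.3, -0.4, 0.0]
gripper_width: 0.001
grasp_force: 0.0
```

>>> carry_out(targets=[[0,0,0.1,0,-1],[0,0,0.1,0,-1],[0,0,0,0,-1]])

```text
t: 23.5
eef_pos: [0.485, -0.0273, 0.0382]
tool_rot: [0.0, 1.0, -0.014, 0.0]
contact_force: [-0.2, 0.6, -0.4]
gripper_width: 0.002
grasp_force: 0.0
```

>>> carry_out(targets=[[0,0,0.05,0,-1],[0,0,0.05,0,-1],[0,0,0,0,-1]])

```text
t: 23.8
eef_pos: [0.485, -0.0273, 0.0381]
tool_rot: [0.0, 1.0, -0.014, 0.0]
contact_force: [-4.4, -0.1, 12.2]
gripper_width: -0.003
grasp_force: 6.4
```

All four corners are solid at the same height. I retreat and check by picture.

>>> carry_out(targets=[[0,0,-3,0,-1],[0,0,-4,0,-1],[0,0,-4,0,-1],[-4,0,0,0,-1],[0,-4.5,0,0,-1],[0,-4.5,0,0,-1],[0,-4.5,0,0,-1],[0,-4.5,0,0,-1],[0,-4.5,0,0,-1],[0,0,0,0,-1],[0,0,0,0,-1]])

```text
t: 24.9
eef_pos: [0.4509, 0.1998, 0.1469]
tool_rot: [0.0, 1.0, -0.013, -0.0]
contact_force: [-0.3, -1.6, -0.0]
gripper_width: 0.002
grasp_force: 0.0
```

```bash
python3 -c "
from h import *
j=np.mean([imaging.read_camera('top') for _ in range(4)],0).astype(np.uint8);i=np.mean([imaging.read_camera('scene') for _ in range(4)],0).astype(np.uint8);to(.5352,-.0471,-1.6)
cv2.imwrite('pics/p4.png',np.hstack([cv2.resize(j[180:330,285:400],None,fx=3,fy=3),cv2.resize(i[200:350,210:350],None,fx=3,fy=3)])[...,::-1])"
```

```text
t 25.3 p [0.4516 0.1979 0.1472] yaw -1.73 tilt [ 0.0001 -0.0003] shift cm (before turn) [ 9.1  24.23] turn -0.13 F [ 1.4 -1.1 -0.8] M [ 0.01 -0.03 -0.06] w -0.003 g 0.0
```

View pics/p4.png

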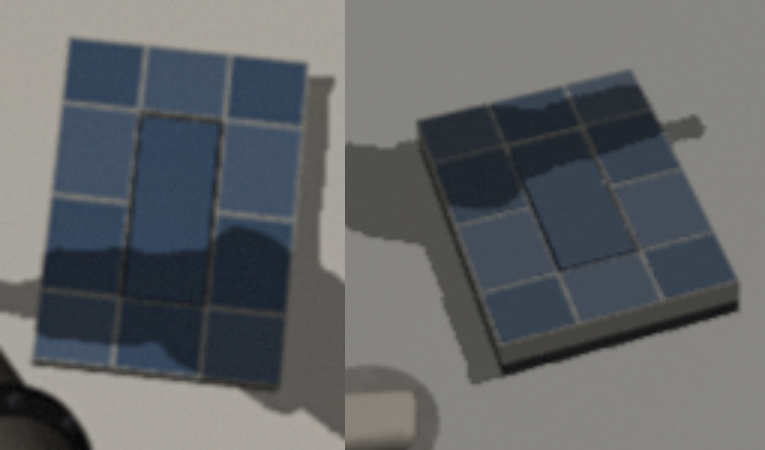

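The cover is flush: both crops show an even thin gap all round it (top crop (137,115) to (210,303)) and no visible side face. Handing in.

```bash
python3 -c "
from station import bot
print(bot.hand_in())"
```

```text
the job is handed in; nothing more can be done
None
```

The longer tile is in the opening and pressed home: all four corners stopped solid at the same height under about 10–13 N, and the job was handed in at about 25 s, with no verdict returned.

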